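# Pump up the watch-case tester

### The arm

A 6-joint arm with a two-finger parallel gripper is mounted at the origin on the work surface. World frame = base frame: x ahead of the robot, y to its left, z up, the work surface at z = 0. Lengths are in m, angles in rad, forces in N, time in s.
With the tool pointing down it reaches from about 0.225 to 0.875 m from the base axis. Payload 3.4 kg.
Tool frame: the origin (TCP) lies between the finger pads; the fingertips stand 19 mm ahead of it and the grasp point (between the pads) is the TCP (manip.tip_reach is the distance from the TCP to the fingertips, in m); z points along the fingers, x is the direction in which the jaws open and shut, and the axes are right-handed (so a half turn about z gives the same grasp; the last joint's range is limited). The gripper opens to 85 mm and grips with 20 to 120 N. Pads are 22 mm wide; open, the fingers measure 114 mm over their backs; the gripper's body (76 mm by 85 mm) begins 54 mm behind the grasp point. The pads swing forward as they close: fully open they stand 13 mm farther back than shut.
Start: joints at [-1.33, 0.276, 1.505, -0, 1.361, -0.121], TCP at [0.204, -0.538, 0.25] pointing down, gripper open.
Joint ranges: [-2.89, 2.89], [-0.75, 2.08], [0.22, 2.7], [-1.18, 4.32], [0.11, 2.71], [-2.7, 2.7]. Speed limits (rad/s): [2.57, 2.57, 3.14, 3.14, 3.14, 3.14].

### API

Orientations are given as a unit quaternion [w, x, y, z].
In Python, from rig import manip gives the robot as it stands.
- The arm moves only by the tool send_rows, never from a script. Its arguments are lists of equal length, an entry for each row: "delta_pos": the shift along the tool's x, y, z normalised to -1 to 1, where 1 is 40 cm, a list of three; "angular": the turn, a rotation vector about the tool's x, y, z normalised to -1 to 1, where 1 is 0.08 rad, a list of three. A call has 1 to 5 rows; each row shifts and turns the commanded pose from where the row before left it, along the tool's axes as they then stand; what a row does not reach is not made up. A row lasts 1/12 s, in which the tool goes at most 41.7 mm and 7.16 degrees, less where a joint would pass 70% of its speed; a pose out of reach is approached as far as the arm can. A call with a number of a shift or a turn outside -1 to 1 is refused whole. A call with a gripper value outside its range is refused whole. "hand" is the finger opening in mm, from 0 to 85.4, set as the call begins (left out, the last holds). The fingers move at their own pace and stop on an object; "squeeze" is the grip in N (left out, the last holds). Time passes only in rows, so rows that do not move let the fingers close. It gives the time, the measured TCP pose, the force and the opening at its end, in the units of the state.
- manip.get_state(): the state, without advancing time (a new reading comes with each control period).
- manip.get_image(name): name is "side" or "top"; returns the picture (420x560x3 uint8, blue, green, red); there is no depth.
- manip.calibration(name): a dict with "fx", "fy", "cx", "cy" (pixels), "k1" (the pictures are not rectified: a ray, as slopes to the right and down, at radius r is drawn at 1 + k1 r^2 times it, then the intrinsics apply), "camera_from_world" (4x4, takes a point from world to camera coordinates). Camera axes: x right, y up, looking along -z (the intrinsics and any distortion apply to the point x, -y, -z); pixel columns grow to the right and rows downward; lengths in m; the calibration is good to about 2 mm. A picture is of the moment at which its call begins. calibration takes no time and is no camera call.
- manip.sign_off(): hands the job in, once; it reports no verdict.
The state is a dict: "clock": time; "qpos": joint angles; "qd": joint speeds; "effort": joint torques, N m; "position": TCP position; "ee_rot": TCP orientation; "contact_force": force on the tool from outside, world axes, zero at the start; "moment": the same for the moment, N m; "width": finger opening in m.
Only numpy, scipy, OpenCV 4.12 (cv2) and the standard library are available. Lean on these libraries where they do the work, as an engineer would, in place of code of your own. Each camera call takes 0.05 s, during which the arm holds its last target.

### The job

Pump the black push knob of the watch-case tester up and down with the fingertips, full strokes, until the steel indicator pin in the middle of the tester has popped out all the way, then let the knob come back up. The pin must be driven out by pumping only, so do not touch it, and leave the tester standing where it is: neither it nor the things lying around it may be lifted, shoved or knocked over.

Things in the scene. Friction and masses are not known exactly. Their poses are not given: they have to be found in the camera images.
- tester: the tester, a grey painted metal box 105 x 225 x 75 mm (x, y, z), 2.2 kg, standing loose on four rubber feet; origin at the centre of its underside, z up. On its flat top (z = 75 mm) stand in a row along its own y axis: the push knob at y = -72 mm, the indicator pin at y = 0, and a fixed round clear chamber with a watch case in it (80 mm wide, 31 mm high above the top) at y = +65 mm.
- plunger (a joint): travel of the pump's spring plunger, m: 0 up (rest), grows as it is pressed down, 0.015 fully down. The spring takes 6 N to start and 11 N fully down (up to 12 N as it moves), and brings it back up by itself within half a second once released. Every full stroke (down past 0.011 and back up to 0) lifts the pin 8 mm, as the plunger comes up; a short stroke may lift it less or not at all.
- plunger_top (a point): centre of the flat top of the black push knob (38 mm wide with a 28 mm flat, its top 40 mm above the tester's top when up, 25 mm when fully down); it moves with the plunger. Pressed straight down.
- pin (a joint): how far the indicator pin has come out, m: 0 in, 0.040 fully out (its stop is 1 mm beyond). It begins between 0 and 0.016, so three to five full strokes are needed, and stays where it is between strokes; more strokes do no harm.
- pin_top (a point): centre of the top of the indicator pin, a 12 mm steel rod with a 17 mm head, upright in the middle of the tester's top. Pushed in, its head stands 8 mm above the tester's top; fully out, 48 mm, and then a narrow dark groove round its foot shows clear of the collar.
- jar: a closed glass jar with a steel lid, 54 mm wide, 62 mm high, beside the tester; origin at the centre of its underside
- loupe: a black eye loupe, 36 mm wide, 34 mm high, beside the tester; origin at the centre of its underside
- anvil: a small wooden block 46 x 46 mm with a brass disc on it, 38 mm high in all, beside the tester; origin at the centre of its underside
Not all that is in view belongs to the job. Several things look just like the tester: the one meant starts nearest to the robot's base.

How it is judged:
By the outcome, as a careful person would: the job done as asked, in the order asked, and still so for the second after the job is handed in, with the robot touching nothing.
It also fails if it takes over 48 s, if anything falls off the work surface, if the arm or the gripper's body presses on something with over 40 N, if the wrist force passes 120 N, or if a joint passes its speed limit or range.

## Working session

There is one attempt and no reset: what is moved stays moved. The work goes in short steps, Python scripts to look and compute and a tool call to move; the robot and the scene stay as the last step left them, time stands still between calls to the robot, and variables do not carry over. Pictures are saved under pics/ and viewed, and the job is handed in when it is done.

Besides the shell and the picture viewer there is one more tool, called as name(argument=value, ...), one argument or row to a line, values as JSON. send_rows: Moves the arm, as the interface text tells. Scaled input: -1 to 1 covers 40 cm each way for a shift and 0.08 rad each way for a turn. Its arguments: {"type":"object","properties":{"delta_pos":{"type":"array","items":{"type":"array","items":{"type":"number"}}},"angular":{"type":"array","items":{"type":"array","items":{"type":"number"}}},"hand":{"type":"number"},"squeeze":{"type":"number"}},"required":["delta_pos","angular"]}

```bash
ls; mkdir -p pics; python3 - <<'E'
from rig import manip
import cv2
print(manip.get_state())
for n in("side","top"):
    cv2.imwrite(f"pics/{n}0.png",manip.get_image(n)); print(manip.calibration(n))
E
```

```text
pics
{'clock': 0.0, 'qpos': array([-1.33001090e+00,  2.76580528e-01,  1.50615925e+00,  8.12771138e-06,
        1.36069601e+00, -1.20981528e-01]), 'qd': array([-0.00138689,  0.00017371,  0.00088967,  0.00015403, -0.00045827,
       -0.00212733]), 'effort': array([-2.70484670e-04, -4.16783345e+01, -2.45807344e+01, -5.42794642e-04,
        1.09232054e-02, -1.52012749e-07]), 'position': array([ 0.20339397, -0.53728329,  0.24943753]), 'ee_rot': array([-6.14436396e-04,  8.22777195e-01, -5.68363298e-01, -6.86849556e-04]), 'contact_force': array([-0.66134547, -0.35736506, -0.1428044 ]), 'moment': array([ 0.04224759, -0.00206968, -0.04396963]), 'width': 0.08529200776874654}
{'fx': 502.1323422055063, 'fy': 502.1323422055063, 'cx': 283.2817670789096, 'cy': 209.24019002596424, 'k1': -0.04546336668895922, 'camera_from_world': array([[-0.88109078, -0.47267891,  0.01592787,  0.49679122],
       [ 0.27068722, -0.4763822 ,  0.83653358, -0.24207033],
       [-0.38782402,  0.74137349,  0.5476841 , -0.96295354],
       [ 0.        ,  0.        ,  0.        ,  1.        ]])}
{'fx': 382.7025866712609, 'fy': 382.7025866712609, 'cx': 272.7708518958153, 'cy': 212.38993292277658, 'k1': -0.054623443263198464, 'camera_from_world': array([[ 0.14123621, -0.98995309,  0.00672363, -0.07818904],
       [ 0.96033985,  0.13865435,  0.24191392, -0.59619041],
       [-0.2404157 , -0.02771003,  0.97027442, -1.02954533],
       [ 0.        ,  0.        ,  0.        ,  1.        ]])}
```

View pics/side0.png

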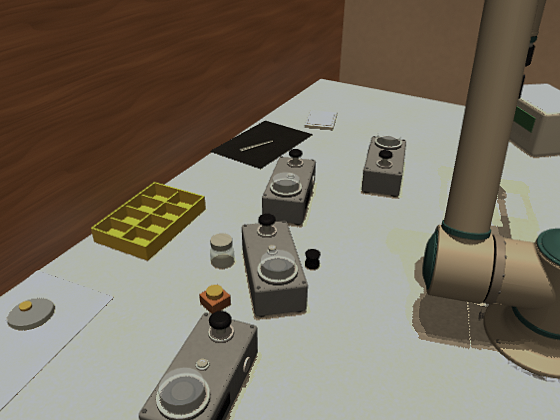

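View pics/top0.png

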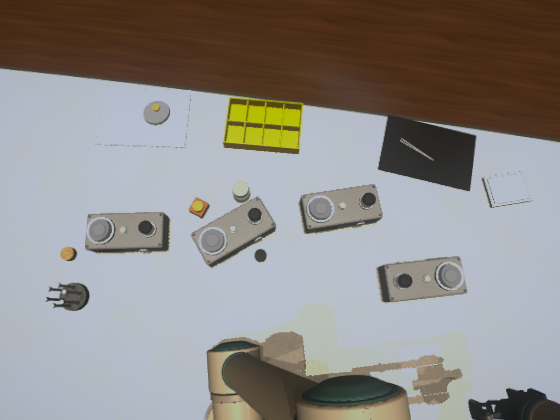

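The top view shows four testers, at about (126,231), (234,232), (341,208) and (423,279). The jar, loupe and anvil stand around the second one. I'll compute world positions next to see which tester is nearest the base.

```bash
cat > h.py <<'E'
from rig import manip
import numpy as np, cv2
def K(c): return np.array([[c['fx'],0,c['cx']],[0,c['fy'],c['cy']],[0,0,1.]])
def ray(n,uv):
    c=manip.calibration(n); p=cv2.undistortPoints(np.array([[uv]],float),K(c),np.array([c['k1'],0,0,0.])).ravel()
    M=c['camera_from_world'];R=M[:3,:3];o=-R.T@M[:3,3]
    return o,R.T@np.array([p[0],-p[1],-1.])
def atz(n,uv,z):
    o,d=ray(n,uv); return o+d*(z-o[2])/d[2]
def tri(a,b):
    o1,d1=ray("top",a);o2,d2=ray("side",b)
    t=np.linalg.lstsq(np.c_[d1,-d2],o2-o1,rcond=None)[0]
    p,q=o1+d1*t[0],o2+d2*t[1]; return (p+q)/2,np.linalg.norm(p-q)
def proj(n,P):
    c=manip.calibration(n);M=c['camera_from_world'];p=M[:3,:3]@np.array(P,float)+M[:3,3]
    return cv2.projectPoints(np.array([[p[0],-p[1],-p[2]]]),np.zeros(3),np.zeros(3),K(c),np.array([c['k1'],0,0,0.]))[0].ravel()
E
python3 - <<'E'
from h import *
np.set_printoptions(precision=4,suppress=True)
for k,uv in dict(A=(126,231),B=(234,230),C=(341,206),D=(423,279)).items():
    p=atz("top",uv,.083);print(k,p,np.hypot(*p[:2]))
for n in("top","side"):
    im=cv2.imread(f"pics/{n}0.png")
    x,y,w,h=(180,180,110,95) if n=="top" else (195,205,135,110)
    cv2.imwrite(f"pics/{n}0c.png",cv2.resize(im[y:y+h,x:x+w],None,fx=5.9,fy=5.9,interpolation=cv2.INTER_CUBIC)[:600])
x,y,w,h=(360,240,130,80)
cv2.imwrite("pics/topD.png",cv2.resize(cv2.imread("pics/top0.png")[y:y+h,x:x+w],None,fx=6,fy=6))
E
```

```text
A [0.4855 0.4116 0.083 ] 0.6364894958409485
B [0.5325 0.1082 0.083 ] 0.5433756707921905
C [ 0.6457 -0.1846  0.083 ] 0.6715658156948715
D [ 0.47   -0.4321  0.083 ] 0.6384182894568052
```

B is nearest the base (0.54 m, against 0.64 m or more for the others).

View pics/top0c.png

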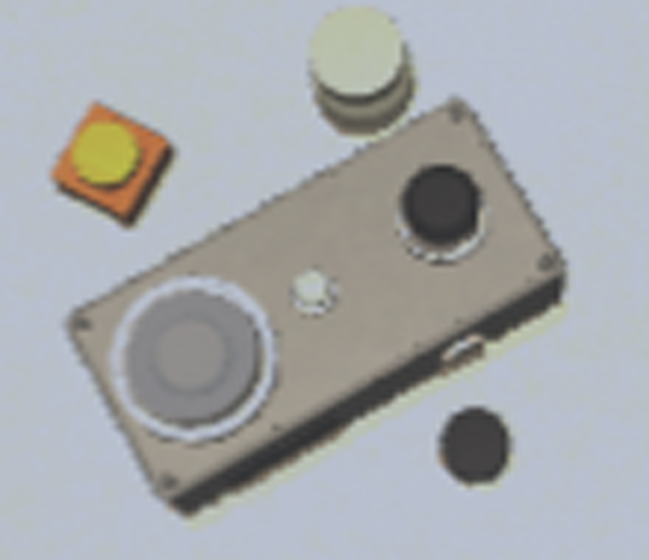

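View pics/side0c.png

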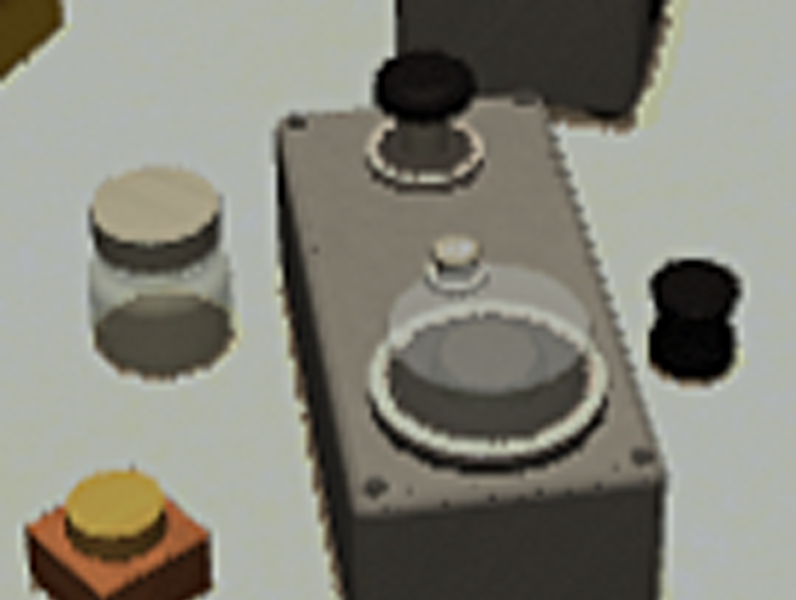

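```bash
python3 - <<'E'
from h import *
np.set_printoptions(precision=4,suppress=True)
t=lambda u,v:((u+.5)/5.9-.5+180,(v+.5)/5.9-.5+180)
s=lambda u,v:((u+.5)/5.9-.5+195,(v+.5)/5.9-.5+205)
k=atz("top",t(441,203),.113);print("knob",k,tri(t(441,203),s(425,80)), atz("side",s(425,80),.113))
c=[atz("top",t(*q),.075) for q in((458,98),(567,268),(180,508),(70,318))];c=np.array(c);print(c,c.mean(0))
print([np.linalg.norm(c[i]-c[i-1]) for i in range(4)])
cs=np.array([atz("side",s(*q),.075) for q in((545,97),(276,122),(352,518),(663,478))]);print(cs,cs.mean(0))
p=atz("top",t(312,287),.083);print("pin",p,tri(t(312,287),s(457,245)))
e=(c[3]+c[2]-c[0]-c[1]);th=np.arctan2(e[1],e[0]);print("y-axis dir",th)
m=c.mean(0);yd=np.array([np.cos(th),np.sin(th),0]);print("knob pred",m-.072*yd, "ch",m+.065*yd)
print("jar",atz("top",t(358,50),.062),"loupe",atz("top",t(476,446),.034),"anvil",atz("top",t(105,153),.038))
s=manip.get_state();from scipy.spatial.transform import Rotation as R
q=s['ee_rot'];r=R.from_quat([q[1],q[2],q[3],q[0]]);print(r.as_matrix())
E
```

```text
knob [0.5796 0.0561 0.113 ] (array([0.5785, 0.0557, 0.1114]), np.float64(0.0030705628004815276)) [0.5757 0.0577 0.113 ]
[[ 0.6425  0.0589  0.075 ]
 [ 0.5653 -0.0062  0.075 ]
 [ 0.4245  0.1584  0.075 ]
 [ 0.5067  0.2273  0.075 ]] [0.5347 0.1096 0.075 ]
[np.float64(0.21633041100828862), np.float64(0.10096966486191793), np.float64(0.21667312184990245), np.float64(0.10723952644991773)]
[[ 0.5576 -0.0034  0.075 ]
 [ 0.6386  0.0617  0.075 ]
 [ 0.5006  0.2357  0.075 ]
 [ 0.4225  0.1703  0.075 ]] [0.5298 0.116  0.075 ]
pin [0.5369 0.1133 0.083 ] (array([0.5339, 0.1118, 0.0897]), np.float64(0.0036720505448676367))
y-axis dir 2.2638924105583156
knob pred [0.5807 0.0542 0.075 ] ch [0.4932 0.1596 0.075 ]
jar [0.6638 0.1133 0.062 ] loupe [0.4788 0.0263 0.034 ] anvil [0.5988 0.2347 0.038 ]
[[ 0.354  -0.9352 -0.0004]
 [-0.9352 -0.354   0.0017]
 [-0.0017 -0.0002 -1.    ]]
```

The target is the knob at about (0.5785, 0.056), top z≈0.115. The plan is to close the fingers, cross over high, then turn so the jaw axis lies along the tester's x, away from the pin.

send_rows(
  delta_pos=[
    [-0.03, -0.04, 0],
    [-0.053, -0.07, 0],
    [-0.053, -0.07, 0],
    [-0.053, -0.07, 0],
    [-0.053, -0.07, 0],
  ],
  angular=[
    [0, 0, 0],
    [0, 0, 0],
    [0, 0, 0],
    [0, 0, 0],
    [0, 0, 0],
  ],
  hand=0,
  squeeze=40,
)

```text
clock: 0.52
position: [0.2893, -0.4004, 0.2498]
ee_rot: [-0.0, 0.823, -0.569, -0.0]
contact_force: [0.7, -0.9, -0.8]
width: 0.0257
```

send_rows(
  delta_pos=[
    [-0.053, -0.07, 0],
    [-0.053, -0.07, 0],
    [-0.053, -0.07, 0],
    [-0.053, -0.07, 0],
    [-0.053, -0.07, 0],
  ],
  angular=[
    [0, 0, 0],
    [0, 0, 0],
    [0, 0, 0],
    [0, 0, 0],
    [0, 0, 0],
  ],
)

```text
clock: 0.93
position: [0.3828, -0.2515, 0.2501]
ee_rot: [-0.0, 0.823, -0.568, -0.0]
contact_force: [-0.3, -0.1, 0.0]
width: 0.0001
```

send_rows(
  delta_pos=[
    [-0.053, -0.07, 0],
    [-0.053, -0.07, 0],
    [-0.053, -0.07, 0],
    [-0.053, -0.07, 0],
    [-0.053, -0.07, 0],
  ],
  angular=[
    [0, 0, 0],
    [0, 0, 0],
    [0, 0, 0],
    [0, 0, 0],
    [0, 0, 0],
  ],
)

```text
clock: 1.35
position: [0.4762, -0.1028, 0.25]
ee_rot: [0.0, 0.823, -0.568, -0.0]
contact_force: [1.6, -0.5, 0.2]
width: -0.0002
```

send_rows(
  delta_pos=[
    [-0.053, -0.07, 0],
    [-0.053, -0.07, 0],
    [-0.053, -0.07, 0],
    [-0.053, -0.07, 0],
    [-0.03, -0.04, 0],
  ],
  angular=[
    [0, 0, 0],
    [0, 0, 0],
    [0, 0, 0],
    [0, 0, 0],
    [0, 0, 0],
  ],
)

```text
clock: 1.77
position: [0.5626, 0.0345, 0.2497]
ee_rot: [-0.001, 0.823, -0.567, -0.0]
contact_force: [0.8, -0.6, -0.2]
width: -0.0
```

send_rows(
  delta_pos=[
    [0, 0, 0],
    [0, 0, 0],
    [0, 0, 0],
    [0, 0, 0],
    [0, 0, 0],
  ],
  angular=[
    [0, 0, -1],
    [0, 0, -1],
    [0, 0, -1],
    [0, 0, -1],
    [0, 0, -1],
  ],
)

```text
clock: 2.18
position: [0.561, 0.0315, 0.2497]
ee_rot: [0.0, 0.92, -0.392, -0.001]
contact_force: [-0.5, 0.8, 0.1]
width: -0.0001
```

send_rows(
  delta_pos=[
    [0, 0, 0],
    [0, 0, 0],
    [0, 0, 0],
    [0, 0, 0],
    [0, 0, 0],
  ],
  angular=[
    [0, 0, -1],
    [0, 0, -1],
    [0, 0, -1],
    [0, 0, -1],
    [0, 0, -1],
  ],
)

```text
clock: 2.6
position: [0.5609, 0.0313, 0.2497]
ee_rot: [0.0, 0.98, -0.201, -0.001]
contact_force: [-0.6, 0.0, -0.1]
width: -0.0001
```

send_rows(
  delta_pos=[
    [0, 0, 0],
    [0, 0, 0],
    [0, 0, 0],
    [0, 0, 0],
    [0, 0, 0],
  ],
  angular=[
    [0, 0, -1],
    [0, 0, -1],
    [0, 0, -1],
    [0, 0, -1],
    [0, 0, -1],
  ],
)

```text
clock: 3.02
position: [0.5609, 0.0313, 0.2498]
ee_rot: [0.0, 1.0, -0.003, -0.001]
contact_force: [0.6, 0.2, 0.9]
width: -0.0002
```

send_rows(
  delta_pos=[
    [0, 0, 0],
    [0, 0, 0],
    [0, 0, 0],
    [0, 0, 0],
    [0, 0, 0],
  ],
  angular=[
    [0, 0, -1],
    [0, 0, -1],
    [0, 0, -1],
    [0, 0, -1],
    [0, 0, -1],
  ],
)

```text
clock: 3.43
position: [0.5609, 0.0313, 0.2498]
ee_rot: [-0.0, 0.981, 0.196, -0.001]
contact_force: [0.5, -0.3, 0.4]
width: 0.0003
```

send_rows(
  delta_pos=[
    [0, 0, 0],
    [0, 0, 0],
    [0, 0, 0],
    [0, 0, 0],
    [0, 0, 0],
  ],
  angular=[
    [0, 0, -1],
    [0, 0, -1],
    [0, 0, -1],
    [0, 0, -1],
    [0, 0, 0],
  ],
)

```text
clock: 3.85
position: [0.561, 0.0313, 0.2498]
ee_rot: [-0.0, 0.937, 0.349, -0.001]
contact_force: [0.2, -0.2, -0.7]
width: 0.0
```

send_rows(
  delta_pos=[
    [0.037, -0.009, 0.02],
    [0.0365, -0.009, 0.05],
    [0, 0, 0.07],
    [0, 0, 0.06],
    [0, 0, 0],
  ],
  angular=[
    [0, 0, 0],
    [0, 0, 0],
    [0, 0, 0],
    [0, 0, 0],
    [0, 0, 0],
  ],
)

```text
clock: 4.27
position: [0.5755, 0.0569, 0.1647]
ee_rot: [-0.002, 0.938, 0.348, -0.005]
contact_force: [0.0, 0.2, -1.6]
width: 0.0002
```

```bash
python3 - <<'E'
from h import *
s=manip.get_state();print(s['position'],s['clock'])
for n in("top","side"):
    im=manip.get_image(n);x,y,w,h=(180,160,110,100) if n=="top" else (195,155,135,110)
    cv2.imwrite(f"pics/{n}1c.png",cv2.resize(im[y:y+h,x:x+w],None,fx=5.9,fy=5.9,interpolation=cv2.INTER_CUBIC)[:600])
P=s['position']-[0,0,.019]
for n,o in(("top",(180,160)),("side",(195,155))):
    for Q in (P,[.5785,.056,.115]): print(n,(proj(n,Q)-o)*5.9)
E
```

```text
[0.57554819 0.0568628  0.16468058] 4.2667
top [432.69744547 309.85182503]
top [438.26521064 319.8686767 ]
side [423.77836512 296.35190479]
side [418.10956737 363.66414784]
```

View pics/side1c.png

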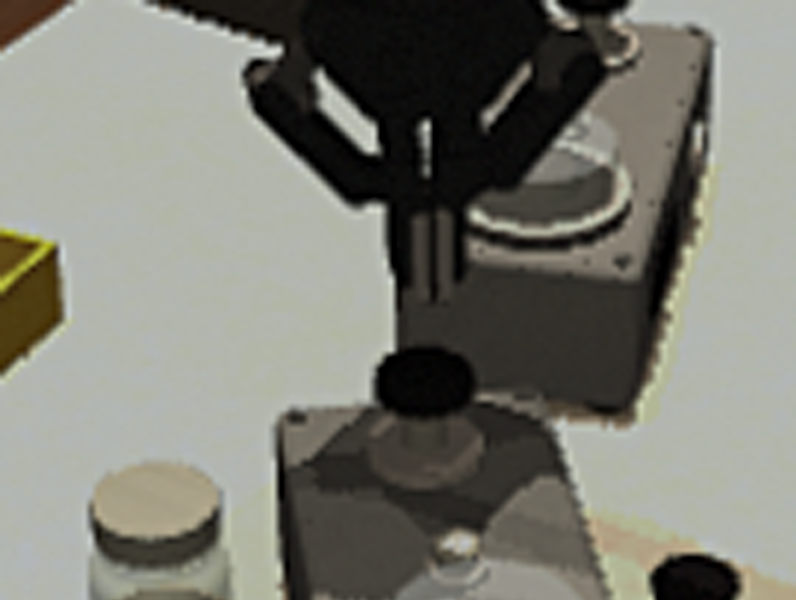

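View pics/top1c.png

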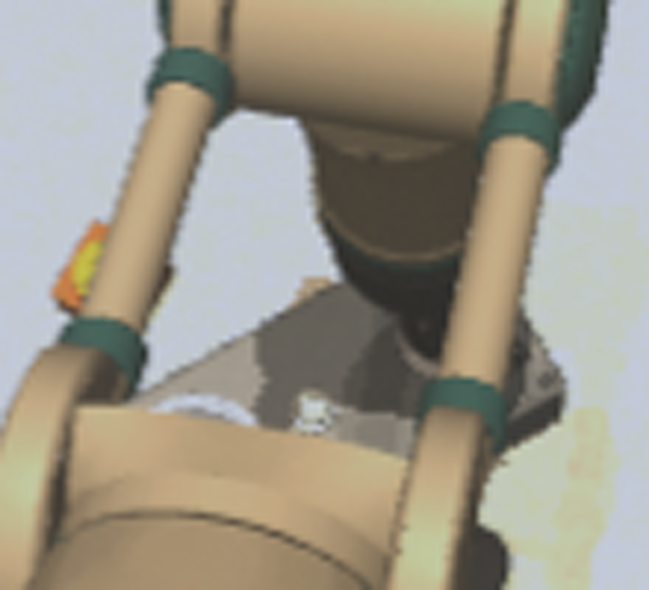

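```bash
python3 - <<'E'
from h import *
s=manip.get_state();print(s['position'],s['ee_rot'],s['clock'])
E
```

```text
[0.57860354 0.0564135  0.16937237] [-4.97386482e-04  9.37608216e-01  3.47691649e-01 -1.05052901e-03] 4.3667
```

The side view shows the closed tips at (433,298), above the knob at (425,365) and aligned to within a couple of mm. The top view is blocked by the arm. Next I lower to just above the knob.

send_rows(
  delta_pos=[
    [0, 0, 0.04],
    [0, 0, 0.035],
    [0, 0, 0],
    [0, 0, 0],
  ],
  angular=[
    [0, 0, 0],
    [0, 0, 0],
    [0, 0, 0],
    [0, 0, 0],
  ],
)

```text
clock: 4.7
position: [0.5796, 0.056, 0.1414]
ee_rot: [0.0, 0.938, 0.348, 0.001]
contact_force: [-0.3, 0.0, 0.4]
width: 0.0002
```

send_rows(
  delta_pos=[
    [0, 0, 0.01],
    [0, 0, 0.01],
    [0, 0, 0],
  ],
  angular=[
    [0, 0, 0],
    [0, 0, 0],
    [0, 0, 0],
  ],
)

```text
clock: 4.95
position: [0.5802, 0.0559, 0.1334]
ee_rot: [0.001, 0.938, 0.348, 0.002]
contact_force: [0.3, 0.4, 6.1]
width: 0.0003
```

Contact at TCP z≈0.134 with 6 N, as expected. First stroke now.

send_rows(
  delta_pos=[
    [0, 0, 0.012],
    [0, 0, 0.012],
    [0, 0, 0.01],
    [0, 0, 0],
    [0, 0, 0],
  ],
  angular=[
    [0, 0, 0],
    [0, 0, 0],
    [0, 0, 0],
    [0, 0, 0],
    [0, 0, 0],
  ],
)

```text
clock: 5.37
position: [0.5802, 0.0559, 0.1209]
ee_rot: [0.001, 0.938, 0.348, 0.002]
contact_force: [-1.1, 0.2, 9.3]
width: 0.0001
```

```bash
python3 - <<'E'
from h import *
im=manip.get_image("side");x,y,w,h=(195,155,135,110)
cv2.imwrite(f"pics/side2c.png",cv2.resize(im[y:y+h,x:x+w],None,fx=5.9,fy=5.9,interpolation=cv2.INTER_CUBIC)[:600])
s=manip.get_state();print(s['position'],s['contact_force'])
E
```

```text
[0.58025142 0.05588311 0.12103123] [-1.29902947  0.12376898  9.78877421]
```

View pics/side2c.png

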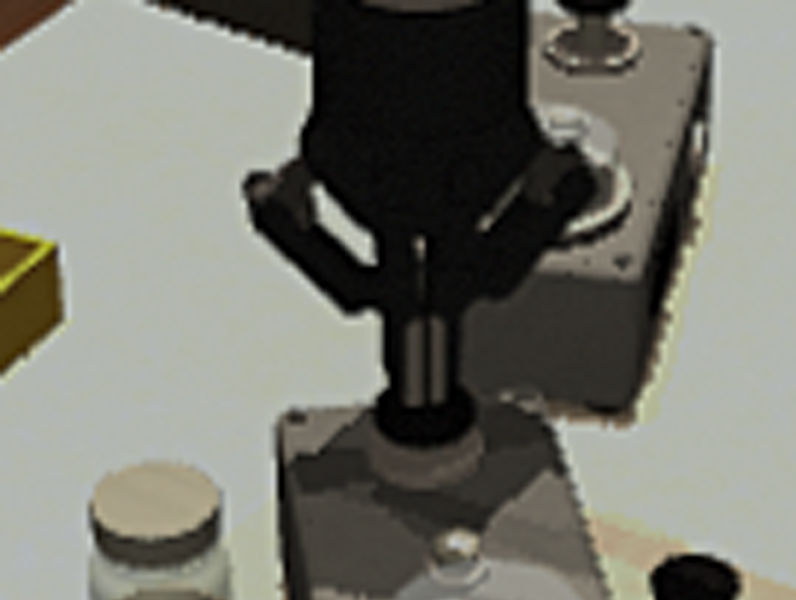

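The tips are centred on the knob, now pressed down to about (425,412). The tester hasn't moved. I'll press a little deeper, then release fully.

send_rows(
  delta_pos=[
    [0, 0, 0.004],
    [0, 0, 0],
  ],
  angular=[
    [0, 0, 0],
    [0, 0, 0],
  ],
)

```text
clock: 5.58
position: [0.5803, 0.0559, 0.1195]
ee_rot: [0.001, 0.937, 0.348, 0.002]
contact_force: [-0.5, -0.6, 10.1]
width: -0.0002
```

send_rows(
  delta_pos=[
    [0, 0, -0.016],
    [0, 0, -0.018],
    [0, 0, -0.016],
    [0, 0, 0],
    [0, 0, 0],
  ],
  angular=[
    [0, 0, 0],
    [0, 0, 0],
    [0, 0, 0],
    [0, 0, 0],
    [0, 0, 0],
  ],
)

```text
clock: 6.0
position: [0.5787, 0.0558, 0.1373]
ee_rot: [0.0, 0.937, 0.348, -0.0]
contact_force: [0.6, 1.3, 0.1]
width: -0.0002
```

```bash
python3 - <<'E'
from h import *
im=manip.get_image("side");x,y,w,h=(195,155,135,110)
cv2.imwrite(f"pics/side3c.png",cv2.resize(im[y:y+h,x:x+w],None,fx=5.9,fy=5.9,interpolation=cv2.INTER_CUBIC)[:600])
s=manip.get_state();print(s['position'],s['contact_force'])
E
```

```text
[0.57837234 0.05588784 0.1367974 ] [-0.30795265  0.17271182  0.20038095]
```

View pics/side3c.png

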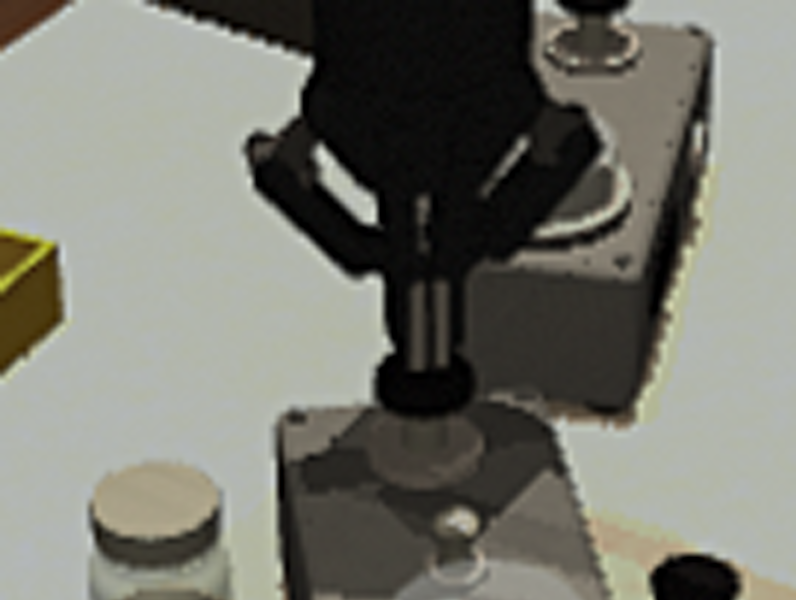

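The pin head rose from y≈545 to y≈520, so the stroke counted. Four more identical strokes, checking each one's depth.

send_rows(
  delta_pos=[
    [0, 0, 0.016],
    [0, 0, 0.015],
    [0, 0, 0.014],
    [0, 0, 0],
    [0, 0, 0],
  ],
  angular=[
    [0, 0, 0],
    [0, 0, 0],
    [0, 0, 0],
    [0, 0, 0],
    [0, 0, 0],
  ],
)

```text
clock: 6.47
position: [0.5793, 0.0558, 0.1198]
ee_rot: [0.0, 0.937, 0.348, 0.0]
contact_force: [-1.8, -0.1, 10.4]
width: 0.0004
```

send_rows(
  delta_pos=[
    [0, 0, -0.016],
    [0, 0, -0.015],
    [0, 0, -0.014],
    [0, 0, 0],
    [0, 0, 0],
  ],
  angular=[
    [0, 0, 0],
    [0, 0, 0],
    [0, 0, 0],
    [0, 0, 0],
    [0, 0, 0],
  ],
)

```text
clock: 6.88
position: [0.5784, 0.0559, 0.1366]
ee_rot: [-0.0, 0.937, 0.348, -0.0]
contact_force: [-0.2, -0.3, -0.0]
width: -0.0001
```

send_rows(
  delta_pos=[
    [0, 0, 0.016],
    [0, 0, 0.015],
    [0, 0, 0.014],
    [0, 0, 0],
    [0, 0, 0],
  ],
  angular=[
    [0, 0, 0],
    [0, 0, 0],
    [0, 0, 0],
    [0, 0, 0],
    [0, 0, 0],
  ],
)

```text
clock: 7.3
position: [0.5792, 0.0558, 0.1198]
ee_rot: [0.0, 0.937, 0.348, 0.001]
contact_force: [-1.4, -0.1, 10.2]
width: -0.0002
```

send_rows(
  delta_pos=[
    [0, 0, -0.016],
    [0, 0, -0.015],
    [0, 0, -0.014],
    [0, 0, 0],
    [0, 0, 0],
  ],
  angular=[
    [0, 0, 0],
    [0, 0, 0],
    [0, 0, 0],
    [0, 0, 0],
    [0, 0, 0],
  ],
)

```text
clock: 7.72
position: [0.5784, 0.0559, 0.1366]
ee_rot: [-0.0, 0.937, 0.348, -0.0]
contact_force: [0.1, -0.2, 1.3]
width: -0.0
```

```bash
python3 - <<'E'
from h import *
im=manip.get_image("side");x,y,w,h=(195,155,135,110)
cv2.imwrite(f"pics/side4c.png",cv2.resize(im[y:y+h,x:x+w],None,fx=5.9,fy=5.9,interpolation=cv2.INTER_CUBIC)[:600])
s=manip.get_state();print(s['position'],s['contact_force'])
E
```

```text
[0.57823281 0.05590577 0.13634812] [-1.09188702 -0.49576901 -0.86071066]
```

View pics/side4c.png

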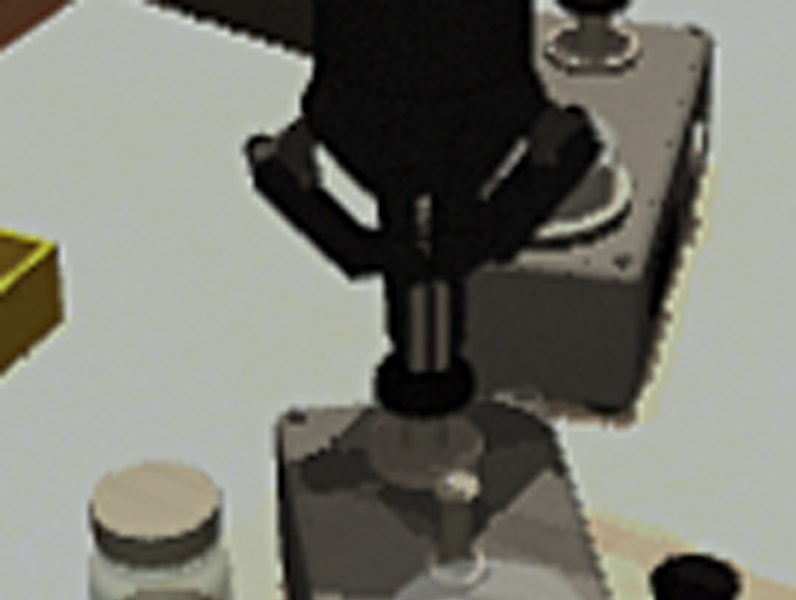

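The head is now at y≈485, about 20 px per stroke, and the tester hasn't moved. I'll do three more strokes, since extra ones do no harm.

send_rows(
  delta_pos=[
    [0, 0, 0.016],
    [0, 0, 0.015],
    [0, 0, 0.014],
    [0, 0, 0],
    [0, 0, 0],
  ],
  angular=[
    [0, 0, 0],
    [0, 0, 0],
    [0, 0, 0],
    [0, 0, 0],
    [0, 0, 0],
  ],
)

```text
clock: 8.18
position: [0.5791, 0.0558, 0.1198]
ee_rot: [0.0, 0.937, 0.348, 0.0]
contact_force: [-1.8, -0.4, 10.8]
width: 0.0001
```

send_rows(
  delta_pos=[
    [0, 0, -0.016],
    [0, 0, -0.015],
    [0, 0, -0.014],
    [0, 0, 0],
    [0, 0, 0],
  ],
  angular=[
    [0, 0, 0],
    [0, 0, 0],
    [0, 0, 0],
    [0, 0, 0],
    [0, 0, 0],
  ],
)

```text
clock: 8.6
position: [0.5785, 0.0559, 0.1367]
ee_rot: [-0.0, 0.937, 0.348, -0.0]
contact_force: [-0.4, 0.1, -0.5]
width: -0.0001
```

send_rows(
  delta_pos=[
    [0, 0, 0.016],
    [0, 0, 0.015],
    [0, 0, 0.014],
    [0, 0, 0],
    [0, 0, 0],
  ],
  angular=[
    [0, 0, 0],
    [0, 0, 0],
    [0, 0, 0],
    [0, 0, 0],
    [0, 0, 0],
  ],
)

```text
clock: 9.02
position: [0.5793, 0.0558, 0.1198]
ee_rot: [0.0, 0.937, 0.348, 0.001]
contact_force: [-1.1, -0.2, 10.0]
width: 0.0001
```

send_rows(
  delta_pos=[
    [0, 0, -0.016],
    [0, 0, -0.015],
    [0, 0, -0.014],
    [0, 0, 0],
    [0, 0, 0],
  ],
  angular=[
    [0, 0, 0],
    [0, 0, 0],
    [0, 0, 0],
    [0, 0, 0],
    [0, 0, 0],
  ],
)

```text
clock: 9.43
position: [0.5784, 0.0559, 0.1364]
ee_rot: [-0.0, 0.937, 0.348, -0.001]
contact_force: [-0.1, 0.0, -0.8]
width: 0.0003
```

send_rows(
  delta_pos=[
    [0, 0, 0.016],
    [0, 0, 0.015],
    [0, 0, 0.014],
    [0, 0, 0],
    [0, 0, 0],
  ],
  angular=[
    [0, 0, 0],
    [0, 0, 0],
    [0, 0, 0],
    [0, 0, 0],
    [0, 0, 0],
  ],
)

```text
clock: 9.85
position: [0.5791, 0.0559, 0.1196]
ee_rot: [0.0, 0.937, 0.348, 0.0]
contact_force: [-0.9, 0.9, 10.3]
width: 0.0003
```

send_rows(
  delta_pos=[
    [0, 0, -0.016],
    [0, 0, -0.015],
    [0, 0, -0.014],
    [0, 0, 0],
    [0, 0, 0],
  ],
  angular=[
    [0, 0, 0],
    [0, 0, 0],
    [0, 0, 0],
    [0, 0, 0],
    [0, 0, 0],
  ],
)

```text
clock: 10.27
position: [0.5784, 0.0559, 0.1363]
ee_rot: [-0.0, 0.937, 0.348, -0.001]
contact_force: [-0.6, -0.4, -0.7]
width: -0.0
```

send_rows(
  delta_pos=[
    [0, 0, -0.03],
    [0, 0, -0.06],
    [0, 0, -0.06],
    [0, 0, -0.06],
    [0, 0, -0.04],
  ],
  angular=[
    [0, 0, 0],
    [0, 0, 0],
    [0, 0, 0],
    [0, 0, 0],
    [0, 0, 0],
  ],
)

```text
clock: 10.68
position: [0.5791, 0.0559, 0.2381]
ee_rot: [0.0, 0.937, 0.348, 0.0]
contact_force: [-0.0, -0.5, 0.3]
width: 0.0001
```

send_rows(
  delta_pos=[
    [0, 0, 0],
    [0, 0, 0],
    [0, 0, 0],
    [0, 0, 0],
    [0, 0, 0],
  ],
  angular=[
    [0, 0, 0],
    [0, 0, 0],
    [0, 0, 0],
    [0, 0, 0],
    [0, 0, 0],
  ],
)

```text
clock: 11.1
position: [0.578, 0.0559, 0.2353]
ee_rot: [-0.001, 0.937, 0.348, -0.002]
contact_force: [-0.5, 0.0, 0.2]
width: 0.0003
```

```bash
python3 - <<'E'
from h import *
im=manip.get_image("side");x,y,w,h=(195,205,135,110)
cv2.imwrite(f"pics/side5c.png",cv2.resize(im[y:y+h,x:x+w],None,fx=5.9,fy=5.9,interpolation=cv2.INTER_CUBIC)[:600])
s=manip.get_state();print(s['position'],s['contact_force'])
E
```

```text
[0.57820732 0.05591041 0.2356309 ] [-0.37758176  0.26729715  0.05576563]
```

View pics/side5c.png

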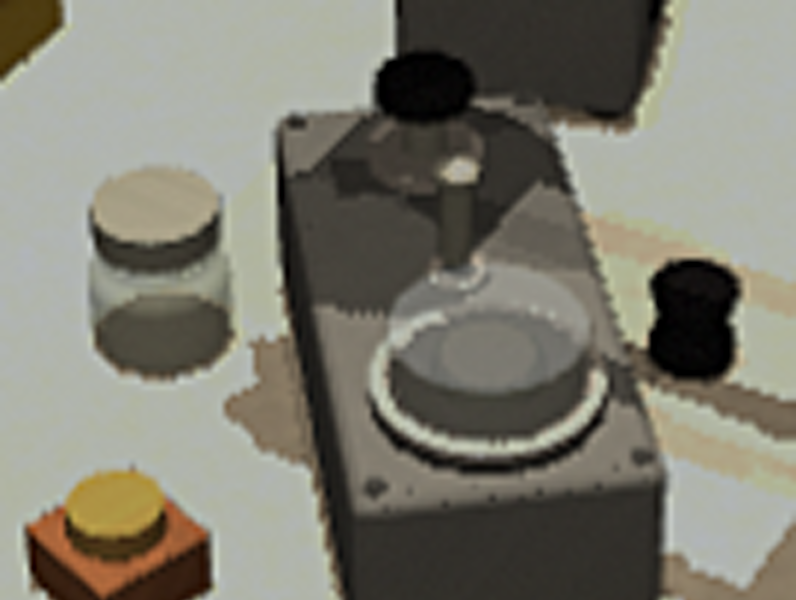

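The knob is up and everything else is where it was. The pin head is at (460,170). I'll check that against the projected height of a fully extended pin.

```bash
python3 - <<'E'
from h import *
for h_ in (8,16,24,32,40,48,49): print(h_,(proj("side",[.5345,.112,.075+h_/1000])-[195,205])*5.9)
im=manip.get_image("side");x,y,w,h=(250,220,50,40)
cv2.imwrite("pics/side6c.png",cv2.resize(im[y:y+h,x:x+w],None,fx=15,fy=15,interpolation=cv2.INTER_CUBIC))
a=cv2.imread("pics/side0.png")[y:y+h,x:x+w];cv2.imwrite("pics/side0cc.png",cv2.resize(a,None,fx=15,fy=15,interpolation=cv2.INTER_CUBIC))
E
```

```text
8 [447.59952717 256.18072926]
16 [447.65082247 238.05968567]
24 [447.70281004 219.78271276]
32 [447.75550144 201.34798217]
40 [447.80890847 182.75364045]
48 [447.86304317 163.99780863]
49 [447.86986178 161.6418803 ]
```

View pics/side6c.png

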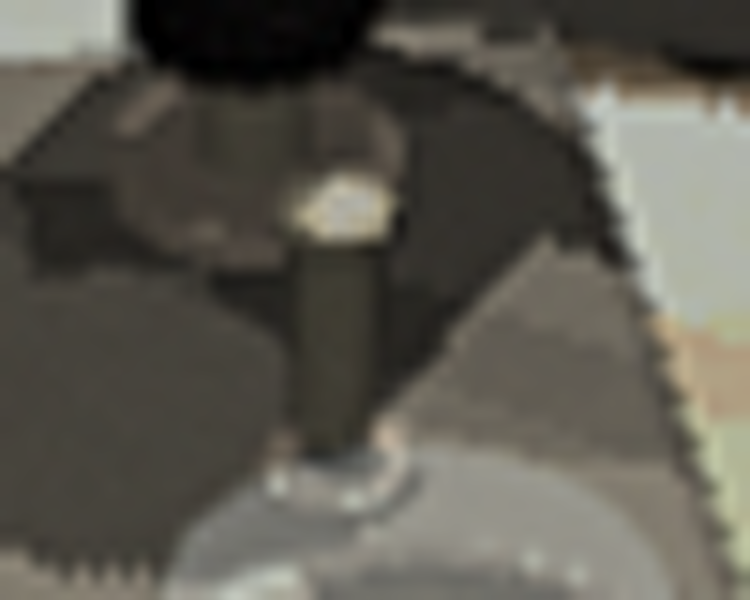

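View pics/side0cc.png

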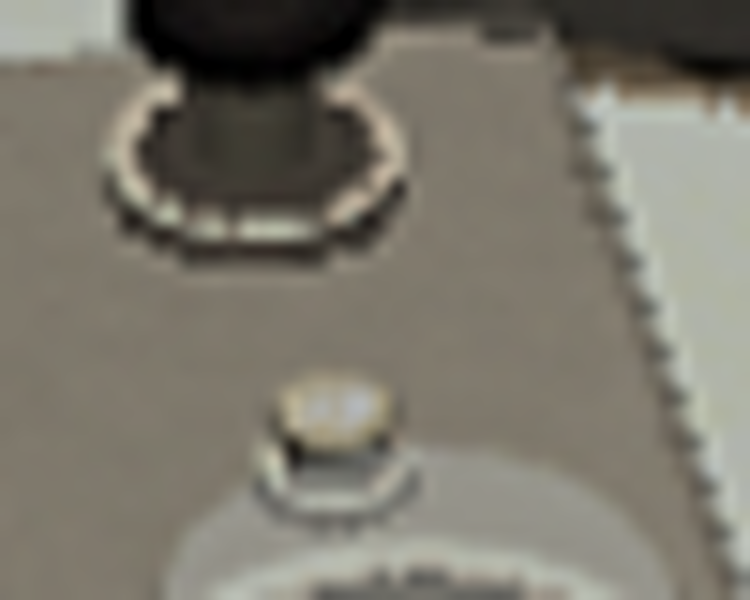

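The rise per stroke (24 mm over three strokes, then only about 9 mm over the last three) suggests the pin is at its stop. I can't make out the groove in the shadow, though. I'll do two more full strokes and see whether the head moves.

send_rows(
  delta_pos=[
    [0, 0, 0.06],
    [0, 0, 0.07],
    [0, 0, 0.07],
    [0, 0, 0.045],
    [0, 0, 0],
  ],
  angular=[
    [0, 0, 0],
    [0, 0, 0],
    [0, 0, 0],
    [0, 0, 0],
    [0, 0, 0],
  ],
)

```text
clock: 11.62
position: [0.5767, 0.056, 0.1351]
ee_rot: [-0.001, 0.937, 0.348, -0.003]
contact_force: [-0.2, -0.6, 0.1]
width: -0.0001
```

send_rows(
  delta_pos=[
    [0, 0, 0],
    [0, 0, 0],
  ],
  angular=[
    [0, 0, 0],
    [0, 0, 0],
  ],
)

```text
clock: 11.78
position: [0.5795, 0.0559, 0.14]
ee_rot: [0.0, 0.937, 0.348, 0.001]
contact_force: [0.2, 0.2, 0.3]
width: -0.0001
```

send_rows(
  delta_pos=[
    [0, 0, 0.017],
    [0, 0, 0.016],
    [0, 0, 0.016],
    [0, 0, 0],
    [0, 0, 0],
  ],
  angular=[
    [0, 0, 0],
    [0, 0, 0],
    [0, 0, 0],
    [0, 0, 0],
    [0, 0, 0],
  ],
)

```text
clock: 12.2
position: [0.5808, 0.0558, 0.1218]
ee_rot: [0.001, 0.937, 0.348, 0.003]
contact_force: [-1.3, -0.2, 9.3]
width: 0.0001
```

send_rows(
  delta_pos=[
    [0, 0, -0.017],
    [0, 0, -0.017],
    [0, 0, -0.016],
    [0, 0, 0],
    [0, 0, 0],
  ],
  angular=[
    [0, 0, 0],
    [0, 0, 0],
    [0, 0, 0],
    [0, 0, 0],
    [0, 0, 0],
  ],
)

```text
clock: 12.62
position: [0.5786, 0.0559, 0.1397]
ee_rot: [0.0, 0.937, 0.348, 0.0]
contact_force: [-0.4, 0.5, 0.1]
width: -0.0003
```

send_rows(
  delta_pos=[
    [0, 0, 0.017],
    [0, 0, 0.017],
    [0, 0, 0.016],
    [0, 0, 0],
    [0, 0, 0],
  ],
  angular=[
    [0, 0, 0],
    [0, 0, 0],
    [0, 0, 0],
    [0, 0, 0],
    [0, 0, 0],
  ],
)

```text
clock: 13.03
position: [0.5794, 0.0558, 0.1199]
ee_rot: [0.0, 0.937, 0.348, 0.001]
contact_force: [-1.0, 0.1, 9.7]
width: 0.0
```

send_rows(
  delta_pos=[
    [0, 0, -0.017],
    [0, 0, -0.017],
    [0, 0, -0.016],
    [0, 0, 0],
    [0, 0, 0],
  ],
  angular=[
    [0, 0, 0],
    [0, 0, 0],
    [0, 0, 0],
    [0, 0, 0],
    [0, 0, 0],
  ],
)

```text
clock: 13.45
position: [0.5783, 0.0559, 0.1388]
ee_rot: [-0.0, 0.937, 0.348, -0.001]
contact_force: [-0.0, 0.6, 0.6]
width: -0.0
```

send_rows(
  delta_pos=[
    [0, 0, -0.03],
    [0, 0, -0.07],
    [0, 0, -0.09],
    [0, 0, -0.09],
    [0, 0, -0.08],
  ],
  angular=[
    [0, 0, 0],
    [0, 0, 0],
    [0, 0, 0],
    [0, 0, 0],
    [0, 0, 0],
  ],
)

```text
clock: 13.87
position: [0.5784, 0.0559, 0.2842]
ee_rot: [-0.0, 0.937, 0.348, -0.001]
contact_force: [-0.6, -0.1, 0.1]
width: -0.0001
```

send_rows(
  delta_pos=[
    [0, 0, 0],
    [0, 0.09, 0],
    [0, 0.09, 0],
    [0, 0.09, 0],
    [0, 0.09, 0],
  ],
  angular=[
    [0, 0, 0],
    [0, 0, 0],
    [0, 0, 0],
    [0, 0, 0],
    [0, 0, 0],
  ],
)

```text
clock: 14.28
position: [0.673, -0.0541, 0.2819]
ee_rot: [-0.001, 0.937, 0.348, -0.001]
contact_force: [1.1, 0.5, -0.1]
width: 0.0002
```

send_rows(
  delta_pos=[
    [0, 0.09, 0],
    [0, 0.09, 0],
    [0, 0, 0],
    [0, 0, 0],
    [0, 0, 0],
  ],
  angular=[
    [0, 0, 0],
    [0, 0, 0],
    [0, 0, 0],
    [0, 0, 0],
    [0, 0, 0],
  ],
)

```text
clock: 14.7
position: [0.7192, -0.1075, 0.2814]
ee_rot: [-0.001, 0.938, 0.348, -0.001]
contact_force: [0.6, 1.1, 0.4]
width: -0.0001
```

```bash
python3 - <<'E'
from h import *
im=manip.get_image("side");x,y,w,h=(250,220,50,40)
cv2.imwrite("pics/side7c.png",cv2.resize(im[y:y+h,x:x+w],None,fx=15,fy=15,interpolation=cv2.INTER_CUBIC))
im2=manip.get_image("top")
cv2.imwrite("pics/top7.png",np.hstack([im2[160:300,150:300],cv2.imread("pics/top0.png")[160:300,150:300]]).repeat(2,0).repeat(2,1))
s=manip.get_state();print(s['position'],s['contact_force'],s['clock'])
E
```

```text
[ 0.7189827  -0.10662859  0.28302451] [-0.66370367  0.11832684  0.65229226] 14.8
```

View pics/side7c.png

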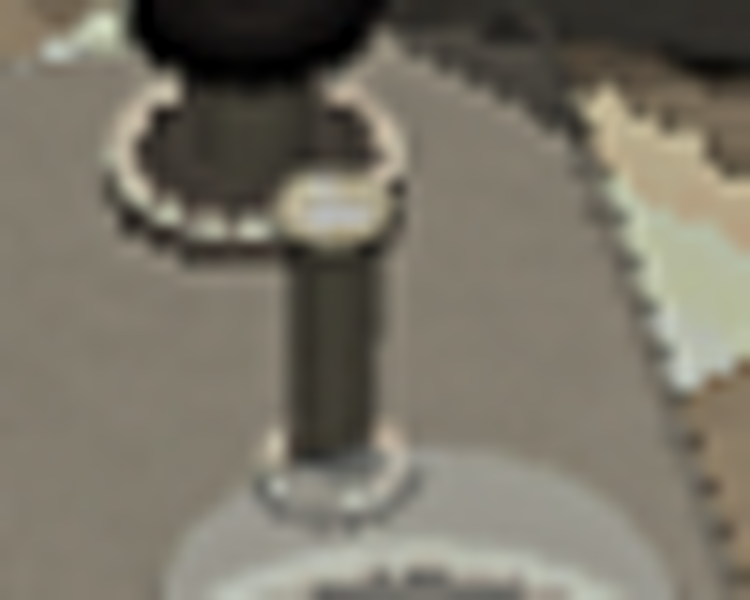

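View pics/top7.png

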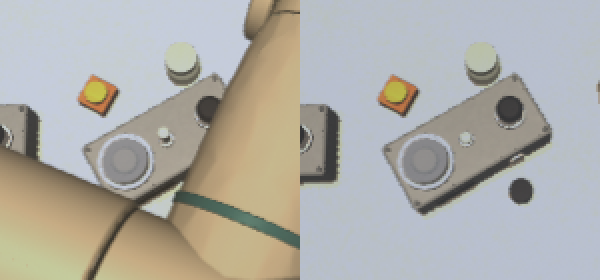

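The pin head is still at y≈208 after the two extra strokes, so it is at its stop. The knob is up, and the tester, jar and anvil match the first pictures. I'm handing the job in.

```bash
python3 -c "
from rig import manip
print(manip.sign_off())"
```

```text
the job is handed in; nothing more can be done
None
```

I pumped the nearest tester's knob eight times with closed fingertips, and the pin has popped out. I then let the knob come back up, moved the arm clear and handed the job in at about 15 s.

- **Strokes:** each press took about 9–11 N. By TCP height they went about 14 mm deep, except one of the two extra strokes at the end, which went about 12 mm. The knob was fully released each time.
- **Pin:** the head rose about 33 mm in the side camera. It did not move at all during the last two strokes, so it is at its stop.
- **Checks that didn't fully agree:** the absolute height from the image came out 2–3 mm short of the nominal 48 mm, slightly outside the stated calibration error of about 2 mm. I also couldn't make out the dark groove at the pin's foot at this resolution. My evidence that the pin is fully out is therefore that extra strokes no longer moved it.
- **Surroundings:** the tester, jar and anvil matched the first pictures in the last views. The loupe was last seen unmoved before the two extra strokes, because the arm hid it from the top camera afterwards. The pin was not touched.

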